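# Turn the divider of a recipe binder and swing the page holder over it

## Robot

A 6-joint arm with a two-finger parallel gripper is mounted at the origin on a cart in front of the work surface, level with it; the furniture and walls round the work are solid. World frame = base frame: x ahead of the robot, y to its left, z up, the work surface at z = 0. Lengths are in m, angles in degrees, forces in N, time in s.
With the tool pointing down it reaches from about 0.25 to 0.725 m from the base axis. Payload 9.7 kg.
Tool frame: the origin (TCP) lies on the centre line of the jaws, within the pads' length; the fingertips stand 14 mm ahead of it and the grasp point (between the pads) lies 5 mm behind it; z points along the fingers, y is the line along which they close (so a half turn about z gives the same grasp; the last joint's range is limited). The gripper opens to 85 mm and grips with 20 to 120 N. Pads are 22 mm wide; open, the fingers measure 114 mm over their backs; the gripper's body (76 mm by 85 mm) begins 54 mm behind the grasp point. The pads swing forward as they close: fully open they stand 13 mm farther back than shut.
Start: joints at [73.224, 4.979, 10.078, 95.1, 0, 90], TCP at [0.159, 0.527, 0.245] pointing down, gripper open.
Joint ranges: [-179.16, 179.16], [-48.56, 103.87], [-65.8, 70.77], [-126.05, 130.52], [-82.76, 87.17], [-180, 180]. Speed limits (degrees/s): [127.2, 127.2, 147.25, 180, 180, 180].

## Interface

Orientations are given as [roll, pitch, yaw] about the fixed x, y, z axes, in that order (R = Rz(yaw) Ry(pitch) Rx(roll)).
In Python, from workcell import bot, camera, get_calibration, ticket gives the robot as it stands. The module is installed in compiled form; this text tells all that it offers.
- The arm moves only by the tool send_rows, never from a script. Its arguments are lists of equal length, an entry for each row: "linear": the shift along the tool's x, y, z in m, a list of three; "twist": the turn, a rotation vector about the tool's x, y, z in units of 10 degrees (1.0 is 10 degrees), a list of three; "gripper": the opening in per cent of the stroke, from 0 (shut) to 100 (fully open). In form: {"linear": [[x, y, z], ...], "twist": [[wx, wy, wz], ...], "gripper": [gripper, ...]}. A call has 1 to 8 rows; each row shifts and turns the commanded pose from where the row before left it, along the tool's axes as they then stand; what a row does not reach is not made up. A row lasts 1/8 s, in which the tool goes at most 62.5 mm and 10.7 degrees, less where a joint would pass 70% of its speed; a pose out of reach is approached as far as the arm can. A call with a gripper value outside its range is refused whole. The fingers move at their own pace and stop on an object; "grip_force" is the grip in N (left out, the last holds). Time passes only in rows, so rows that do not move let the fingers close. It gives the time, the measured TCP pose, the force, the opening and the grip force at its end, in the units of the state.
- bot.get_obs(): the state, without advancing time (a new reading comes with each control period).
- camera(name): name is "scene" or "side" or "wrist"; returns the picture (384x512x3 uint8, red, green, blue); there is no depth.
- get_calibration(name): a dict with "fx", "fy", "cx", "cy" (pixels), "origin" and "orientation" of the camera in the world; the wrist camera has in their place "hand_eye" (4x4, takes a point from camera to tool coordinates, whose origin is the TCP and whose axes are the flange's). Camera axes: x right, y down, z forward; pixel columns grow to the right and rows downward; lengths in m; the calibration is good to about 2 mm. A picture is of the moment at which its call begins: read the wrist's pose just before it. get_calibration takes no time and is no camera call.
- ticket.job_done(): hands the job in; it is judged then, once.
The state is a dict: "time": time; "q": joint angles; "qd": joint speeds; "joint_efforts": joint torques, N m; "ee_pos": TCP position; "tcp_rot": TCP orientation; "wrist_force": force on the tool from outside, world axes, zero at the start; "torque": the same for the moment, N m; "opening": finger opening in m; "grasp_force": force on a finger pad.
Only numpy, scipy, OpenCV 4.12 (cv2) and the standard library are available. Lean on these libraries where they do the work, as an engineer would, in place of code of your own. Each camera call takes 0.05 s, during which the arm holds its last target. There are 200 camera calls.

## Task

The recipe binder lies open with its stiff wooden divider standing half raised over the right-hand pages. Push the divider over the spine with the fingertips and press it down flat on the left-hand pages, and only then push the small page-holder arm round by its upright knob until it lies straight across the divider. Push gently and grip nothing: do not lift, tip or drag the binder away, and leave the things around it alone.

Things in the scene. Friction and masses are not known exactly. Their poses are not given: they have to be found in the camera images.
- binder: Open ring binder lying loose on the table, about 1.5 kg, 216 mm along the spine and 340 mm across, grey covers 5 mm thick, white rigid page blocks on both sides up to 16 mm high. Origin: underside, on the spine's middle. x runs along the spine (away from the robot at yaw 0), y across it to the left-hand pages, z up; yaw within 0.3 rad. Right cover reaches to y = -164 mm, left cover to y = +176 mm. Steel rings over the spine rise to 33 mm
- spine (a point): The middle of the spine, on the divider's hinge axis, 20 mm above the table; the axis runs along the binder's x
- divider (a joint): Angle of the stiff plywood divider about the spine, rad: 0 flat on the right-hand pages (binder -y), 1.57 upright, 3.14 flat on the left-hand pages (end stop). Starts at 0.6 to 0.9. The hinge is stiff (about 0.11 N m of friction): the divider stays at whatever angle it is left and must be pushed all the way, about 2 N at its edge.
- divider_edge (a point): Middle (binder x = 0) of the divider's free edge, in the middle of its thickness, 135 mm from the hinge axis. The divider weighs 100 g, is 5 mm thick, 188 mm long along the spine (x -94 to +94 mm) and starts 13 mm from the axis; an index tab 36 mm long stands 14 mm proud of the free edge at x = -68 mm
- holder (a joint): Angle of the page holder, a flat aluminium arm that pivots about the vertical on the left cover, rad: 0 it points along the binder's -x, beside the pages; 1.57 (end stop) it points along the binder's -y, straight across the left-hand pages and 4 mm above a divider lying there. Counter-clockwise seen from above. Starts at 0 to 0.2. Stays where it is left; about 0.6 N at the knob moves it
- holder_pivot (a point): The page holder's pivot axis at the arm's top face, 33 mm above the table, at x = +45, y = +158 mm on the binder. The arm is 11 mm wide and 6 mm thick, its underside 27 mm above the table
- holder_knob (a point): Centre of the top of the upright knob at the end of the page-holder arm, 70 mm from the pivot, 64 mm above the table; the knob is 14 mm across and stands 31 mm up from the arm's top face
- salt_shaker: Salt shaker with a grey cap, 44 mm across, 90 mm high, to the right of the binder; origin under its centre. A bystander
- keys_1: Bunch of keys lying flat, 110x121x8 mm, at the right near the robot. A bystander
- jam_jar: Jam jar with a yellow lid, 66 mm across, 100 mm high, behind the binder; origin under its centre. A bystander
- pepper_mill: Wooden pepper mill, 58 mm across, 150 mm high, behind the binder; origin under its centre. A bystander

How it is judged:
By the outcome, as a careful person would: the job done as asked, in the order asked, and still so for the second after the job is handed in, with the robot touching nothing.
It also fails if it takes over 58 s, if anything falls off the work surface, if the arm or the gripper's body presses on something with over 40 N, if the wrist force passes 120 N, or if a joint passes its speed limit or range.

## Working session

There is one attempt and no reset: what is moved stays moved. The work goes in short steps, Python scripts to look and compute and a tool call to move; the robot and the scene stay as the last step left them, time stands still between calls to the robot, and variables do not carry over. Pictures are saved under pics/ and viewed, at most 10 in all, crops included, and the job is handed in when it is done.

Besides the shell and the picture viewer there is one more tool, called after "Emit:" as name(argument=value, ...) on one line, values as JSON. send_rows: Moves the arm, as the interface text tells. Its arguments: {"type":"object","properties":{"linear":{"type":"array"},"twist":{"type":"array"},"gripper":{"type":"array"},"grip_force":{"type":"number"}},"required":["linear","twist","gripper"]}

```bash
mkdir -p pics; python3 - <<'E'
from workcell import bot,camera,get_calibration
import cv2,numpy as np
o=bot.get_obs();print({k:np.round(o[k],3) for k in('time','ee_pos','tcp_rot','q','opening')})
ims=[]
for n in('scene','side','wrist'):
    im=camera(n);cv2.imwrite(f'pics/{n}0.png',im[:,:,::-1]);print(n,get_calibration(n))
E
```

```text
{'time': np.float64(0.0), 'ee_pos': array([0.159, 0.526, 0.245]), 'tcp_rot': array([-179.923,    0.   ,  163.224]), 'q': array([73.224,  5.011, 10.035, 95.101, -0.   , 89.999]), 'opening': np.float64(0.085)}
scene {'fx': 384.1599442515134, 'fy': 384.1599442515134, 'cx': 259.8144178857112, 'cy': 188.44628036254164, 'origin': array([-0.00405477, -0.69911846,  0.50657598]), 'orientation': array([-116.01867028,    1.43857508,  -38.64675509])}
side {'fx': 358.235627338609, 'fy': 358.235627338609, 'cx': 257.05045436371154, 'cy': 189.19232456752377, 'origin': array([ 0.24000791, -0.75039672,  0.57232158]), 'orientation': array([-119.61902708,   -0.64378086,  -23.31264475])}
wrist {'fx': 279.2437616647378, 'fy': 279.2437616647378, 'cx': 254.96329278335884, 'cy': 188.26760773548048, 'hand_eye': array([[-2.56076418e-04, -9.62474701e-01, -2.71371304e-01,
         6.81138424e-02],
       [ 9.99999966e-01, -2.61464144e-04, -1.63015966e-05,
         2.48147079e-04],
       [-5.52639915e-05, -2.71371299e-01,  9.62474735e-01,
        -1.28656139e-01],
       [ 0.00000000e+00,  0.00000000e+00,  0.00000000e+00,
         1.00000000e+00]])}
```

View pics/scene0.png

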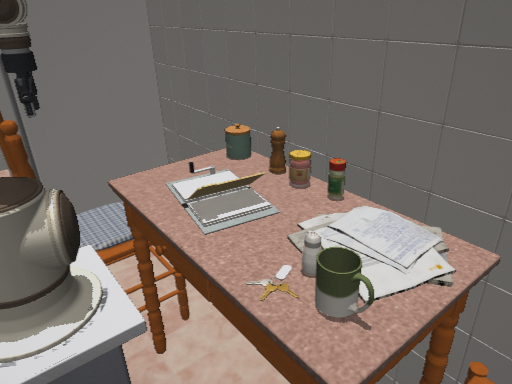

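View pics/side0.png

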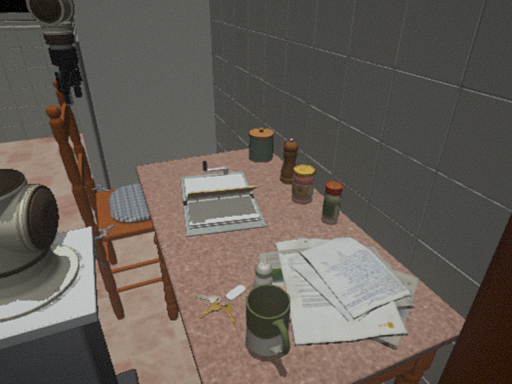

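The scene shows the binder at about (165-275, 150-225) px with the divider half raised. The knob is at about (192,167), and the jam jar and pepper mill stand behind. The side view shows the binder at (180-262, 170-232) and the knob at (205,166).

```bash
python3 - <<'E'
import cv2
a=cv2.imread('pics/scene0.png')[145:230,160:285];cv2.imwrite('pics/scene0c.png',cv2.resize(a,None,fx=6,fy=6,interpolation=cv2.INTER_CUBIC))
a=cv2.imread('pics/side0.png')[155:240,170:270];cv2.imwrite('pics/side0c.png',cv2.resize(a,None,fx=7,fy=7,interpolation=cv2.INTER_CUBIC))
E
```

```text
(no output)
```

View pics/scene0c.png

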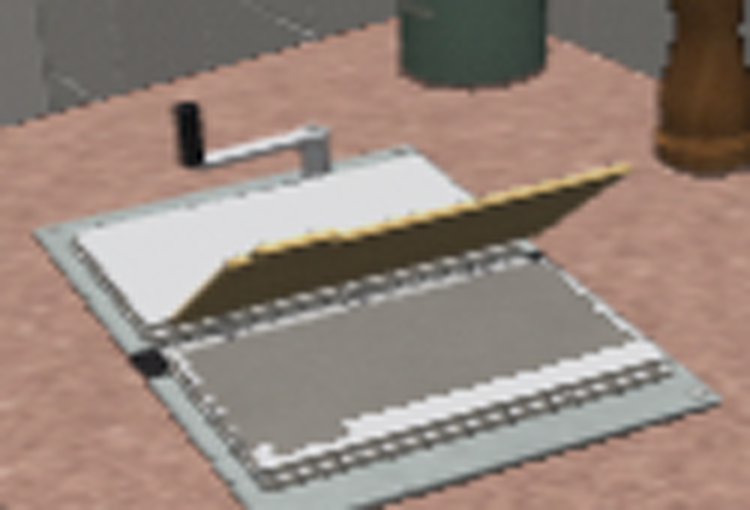

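View pics/side0c.png

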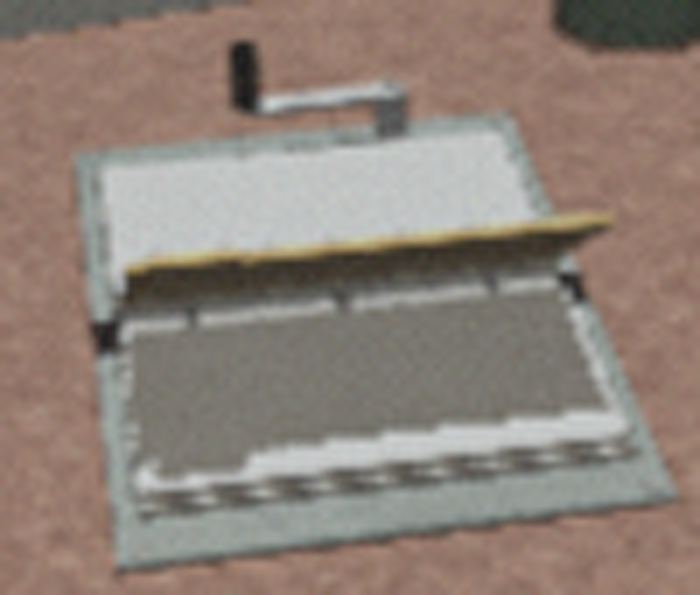

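View pics/wrist0.png

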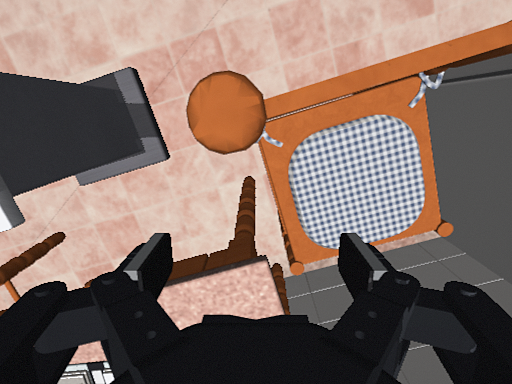

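The crops show the cover corners, the black spine ends, the divider's free edge, the pivot and the black knob clearly. The wrist view shows only the table end and the chair. I'll cast rays for these points.

```bash
cat > h.py <<'E'
import numpy as np
from workcell import get_calibration
from scipy.spatial.transform import Rotation as Ro
def ray(n,p):
    c=get_calibration(n);R=Ro.from_euler('xyz',c['orientation'],degrees=True).as_matrix()
    d=R@[(p[0]-c['cx'])/c['fx'],(p[1]-c['cy'])/c['fy'],1]
    return np.array(c['origin']),d/np.linalg.norm(d)
def plane(n,p,z):
    o,d=ray(n,p);return o+d*(z-o[2])/d[2]
def tri(a,b):
    (o1,d1),(o2,d2)=ray('scene',a),ray('side',b)
    t=np.linalg.lstsq(np.c_[d1,-d2],o2-o1,rcond=None)[0]
    return (o1+t[0]*d1+o2+t[1]*d2)/2,np.linalg.norm(o1+t[0]*d1-o2-t[1]*d2)
E
python3 - <<'E'
from h import *
s=lambda x,y:(160+(x+.5)/6-.5,145+(y+.5)/6-.5)
d=lambda x,y:(170+(x+.5)/7-.5,155+(y+.5)/7-.5)
P={'nl':((38,233),(80,157),.005,(-.108,.176)),'fl':((408,150),(512,118),.005,(.108,.176)),'fr':((718,400),(676,495),.005,(.108,-.164)),'nr':((255,512),(120,570),.005,(-.108,-.164)),
'knob':((187,105),(243,44),.064,None),'piv':((315,130),(390,90),.033,(.045,.158)),'e_near':((235,262),(130,268),.11,None),'e_far':((630,165),(610,217),.11,None)}
A=[];B=[];Q={}
for k,(a,b,z,m) in P.items():
    x,y=plane('scene',s(*a),z),plane('side',d(*b),z);t,e=tri(s(*a),d(*b));Q[k]=(x+y)/2,t
    print(k,x.round(3),y.round(3),'tri',t.round(3),round(e,4))
    if m: A.append(m);B.append(((x+y)/2)[:2])
A=np.array(A);B=np.array(B);a=A-A.mean(0);b=B-B.mean(0)
th=np.arctan2((a[:,0]*b[:,1]-a[:,1]*b[:,0]).sum(),(a*b).sum())
R=np.array([[np.cos(th),-np.sin(th)],[np.sin(th),np.cos(th)]]);o=B.mean(0)-R@A.mean(0)
print('yaw',th,'org',o,'res',(A@R.T+o-B).round(4).tolist())
for k in Q:
  for q in Q[k]: print(k,'in binder',(R.T@(q[:2]-o)).round(3),q[2].round(3))
k=R.T@(Q['knob'][0][:2]-o)-[.045,.158];print('holder',np.arctan2(k[1],k[0])+np.pi,np.hypot(*k))
E
```

```text
nl [0.432 0.333 0.005] [0.435 0.338 0.005] tri [0.436 0.345 0.   ] 0.0018
fl [0.637 0.295 0.005] [0.644 0.298 0.005] tri [ 0.652  0.318 -0.006] 0.001
fr [ 0.581 -0.03   0.005] [ 0.585 -0.028  0.005] tri [ 0.589 -0.02  -0.002] 0.0008
nr [0.377 0.024 0.005] [0.374 0.007 0.005] tri [0.375 0.016 0.004] 0.0105
knob [0.51  0.303 0.064] [0.512 0.31  0.064] tri [0.512 0.31  0.063] 0.0025
piv [0.579 0.295 0.033] [0.58  0.297 0.033] tri [0.58  0.297 0.032] 0.0007
e_near [0.388 0.039 0.11 ] [0.396 0.043 0.11 ] tri [0.4   0.063 0.098] 0.0012
e_far [0.565 0.009 0.11 ] [0.574 0.013 0.11 ] tri [0.581 0.029 0.099] 0.0013
yaw -0.18342647463323047 org [0.50696485 0.14870902] res [[-0.0006, 0.006], [0.0047, 0.0056], [0.0004, -0.0029], [-0.0047, -0.0084], [0.0002, -0.0003]]
nl in binder [-0.106  0.17 ] 0.005
nl in binder [-0.105  0.18 ] 0.0
fl in binder [0.104 0.17 ] 0.005
fl in binder [0.112 0.193] -0.006
fr in binder [ 0.107 -0.161] 0.005
fr in binder [ 0.112 -0.151] -0.002
nr in binder [-0.105 -0.155] 0.005
nr in binder [-0.106 -0.155] 0.004
knob in binder [-0.025  0.156] 0.064
knob in binder [-0.024  0.159] 0.063
piv in binder [0.045 0.158] 0.033
piv in binder [0.045 0.16 ] 0.032
e_near in binder [-0.094 -0.127] 0.11
e_near in binder [-0.089 -0.103] 0.098
e_far in binder [ 0.086 -0.124] 0.11
e_far in binder [ 0.094 -0.104] 0.099
holder 0.029850875687540857 0.06992739056059054
```

```bash
cat >> h.py <<'E'
from scipy.spatial.transform import Slerp
import json
TH=-0.183;O=np.array([.507,.148,0.]);RB=Ro.from_euler('z',TH)
def status():
    from workcell import bot
    o=bot.get_obs();p=np.array(o['ee_pos']);R=Ro.from_euler('xyz',o['tcp_rot'],degrees=True)
    tip=p+R.apply([0,0,.014])
    f=lambda v:RB.inv().apply(v)
    print('t',round(float(o['time']),2),'binder tcp',f(p-O).round(4),'tip',f(tip-O).round(4),'F',f(o['wrist_force']).round(2),'rot',np.round(o['tcp_rot'],1),'q',np.round(o['q'],0))
    return p,R
# waypoints: (tip xyz in binder frame, tilt deg, rows)
def plan(wps):
    p,R=status();L=[];T=[]
    for tip,tilt,n in wps:
        Rt=RB*Ro.from_matrix([[0,1,0],[1,0,0],[0,0,-1]])*Ro.from_euler('y',tilt,degrees=True)
        pt=O+RB.apply(tip)-Rt.apply([0,0,.014])
        rv=(R.inv()*Rt).as_rotvec();p0,R0=p,R
        for i in range(n):
            q=p0+(pt-p0)*(i+1)/n
            L.append(R.inv().apply(q-p).round(4).tolist());T.append((np.degrees(rv)/n/10).round(2).tolist())
            R=R0*Ro.from_rotvec(rv*(i+1)/n);p=q
    for i in range(0,len(L),8): print(json.dumps({'linear':L[i:i+8],'twist':T[i:i+8]}))
E
python3 - <<'E'
from h import *
for n,px,z in(('salt',(312,272),0),('jar',(300,186),0),('mill',(277,173),0)):print(n,plane('scene',px,z).round(3))
plan([((0,-.17,.2),0,12),((0,-.17,.12),30,4)])
E
```

```text
salt [ 0.469 -0.26   0.   ]
jar [0.736 0.052 0.   ]
mill [0.748 0.172 0.   ]
t 0.15 binder tcp [-0.4114  0.3087  0.2447] tip [-0.4114  0.3087  0.2307] F [ 0.61 -0.17  1.02] rot [-179.9    0.   163.2] q [73.  5. 10. 95. -0. 90.]
{"linear": [[-0.0384, -0.0359, 0.0026], [-0.0425, -0.031, 0.0026], [-0.046, -0.0256, 0.0026], [-0.0487, -0.0198, 0.0026], [-0.0508, -0.0137, 0.0026], [-0.0521, -0.0075, 0.0026], [-0.0526, -0.0011, 0.0026], [-0.0523, 0.0053, 0.0026]], "twist": [[-0.0, 0.0, 0.7], [-0.0, 0.0, 0.7], [-0.0, 0.0, 0.7], [-0.0, 0.0, 0.7], [-0.0, 0.0, 0.7], [-0.0, 0.0, 0.7], [-0.0, 0.0, 0.7], [-0.0, 0.0, 0.7]]}
{"linear": [[-0.0513, 0.0116, 0.0026], [-0.0495, 0.0178, 0.0026], [-0.047, 0.0237, 0.0026], [-0.0438, 0.0292, 0.0026], [-0.0018, 0.0, 0.0205], [-0.0044, -0.0, 0.0201], [-0.007, -0.0, 0.0193], [-0.0094, 0.0, 0.0182]], "twist": [[-0.0, 0.0, 0.7], [-0.0, 0.0, 0.7], [-0.0, 0.0, 0.7], [-0.0, 0.0, 0.7], [0.0, 0.75, -0.0], [0.0, 0.75, -0.0], [0.0, 0.75, -0.0], [0.0, 0.75, -0.0]]}
```

Emit:
send_rows(linear=[[-0.038,-0.036,0.002],[-0.042,-0.031,0.002],[-0.046,-0.026,0.002],[-0.049,-0.02,0.002],[-0.051,-0.014,0.002],[-0.052,-0.007,0.002],[-0.053,-0.001,0.002],[-0.052,0.005,0.002]], twist=[[0,0,0.7],[0,0,0.7],[0,0,0.7],[0,0,0.7],[0,0,0.7],[0,0,0.7],[0,0,0.7],[0,0,0.7]], gripper=[0,0,0,0,0,0,0,0])

```text
time: 1.15
ee_pos: [0.3694, 0.1603, 0.2292]
tcp_rot: [180.0, -0.0, 107.0]
wrist_force: [1.4, 0.7, -0.1]
opening: 0.0004
grasp_force: 0.0
```

Emit:
send_rows(linear=[[-0.051,0.012,0.002],[-0.05,0.018,0.002],[-0.047,0.024,0.002],[-0.044,0.029,0.002],[0,0,0],[0,0,0]], twist=[[0,0,0.7],[0,0,0.7],[0,0,0.7],[0,0,0.7],[0,0,0],[0,0,0]], gripper=[0,0,0,0,0,0])

```text
time: 1.9
ee_pos: [0.4744, -0.0206, 0.221]
tcp_rot: [-179.9, -0.0, 79.2]
wrist_force: [0.2, 1.5, -0.7]
opening: 0.0001
grasp_force: 0.0
```

```bash
python3 - <<'E'
from h import *
import cv2
from workcell import camera
plan([((0,-.165,.12),30,6),((0,-.150,.055),30,3)])
cv2.imwrite('pics/w1.png',camera('wrist')[:,:,::-1])
E
```

```text
t 1.9 binder tcp [-0.0014 -0.1717  0.221 ] tip [-0.0014 -0.1717  0.207 ] F [-0.1   1.46 -0.75] rot [-179.9   -0.    79.2] q [-2. -6. -3. 93.  0. 98.]
{"linear": [[-0.0, 0.0002, 0.0148], [-0.0013, 0.0002, 0.0148], [-0.0026, 0.0002, 0.0146], [-0.0039, 0.0002, 0.0143], [-0.0051, 0.0002, 0.0139], [-0.0063, 0.0002, 0.0134], [-0.0065, -0.0, 0.0213], [-0.0065, -0.0, 0.0213]], "twist": [[0.0, 0.5, -0.0], [0.0, 0.5, -0.0], [0.0, 0.5, -0.0], [0.0, 0.5, -0.0], [0.0, 0.5, -0.0], [0.0, 0.5, -0.0], [-0.0, -0.0, -0.0], [-0.0, -0.0, -0.0]]}
{"linear": [[-0.0065, -0.0, 0.0213]], "twist": [[-0.0, -0.0, -0.0]]}
```

View pics/w1.png

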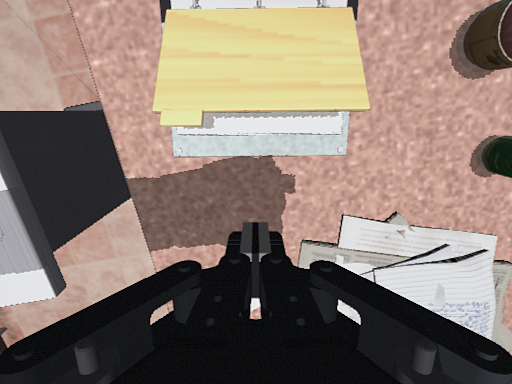

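The wrist view shows the divider square to the tool: free edge at row ~110, tab at (182,118), binder's right cover edge at row ~155. So the yaw is right.

Emit:
send_rows(linear=[[0,0,0.015],[-0.001,0,0.015],[-0.003,0,0.015],[-0.004,0,0.014],[-0.005,0,0.014],[-0.006,0,0.013],[-0.006,0,0.021],[-0.007,0,0.021]], twist=[[0,0.5,0],[0,0.5,0],[0,0.5,0],[0,0.5,0],[0,0.5,0],[0,0.5,0],[0,0,0],[0,0,0]], gripper=[0,0,0,0,0,0,0,0])

```text
time: 2.95
ee_pos: [0.4762, -0.0101, 0.089]
tcp_rot: [180.0, -30.0, 79.4]
wrist_force: [0.3, 0.3, -0.8]
opening: -0.0003
grasp_force: 0.0
```

Emit:
send_rows(linear=[[-0.006,0,0.021],[0,0,0],[0,0,0]], twist=[[0,0,0],[0,0,0],[0,0,0]], gripper=[0,0,0])

```text
time: 3.32
ee_pos: [0.4777, -0.0055, 0.0692]
tcp_rot: [179.9, -30.0, 79.3]
wrist_force: [-1.2, 0.2, 0.5]
opening: 0.0001
grasp_force: 0.0
```

```bash
python3 - <<'E'
from h import *
plan([((0,-.115,.06),30,6),((0,-.095,.075),30,4),((0,-.07,.098),30,5)])
E
```

```text
t 3.33 binder tcp [-0.0009 -0.1563  0.0692] tip [-0.0009 -0.1493  0.0571] F [-1.25 -0.07  0.49] rot [179.9 -30.   79.3] q [-17.  -3. -22.  75.  30.  83.]
{"linear": [[0.0052, 0.0001, 0.0024], [0.0052, 0.0001, 0.0024], [0.0052, 0.0001, 0.0024], [0.0052, 0.0001, 0.0024], [0.0052, 0.0001, 0.0024], [0.0052, 0.0001, 0.0024], [0.0062, -0.0, -0.0007], [0.0062, -0.0, -0.0007]], "twist": [[0.0, 0.0, -0.0], [0.0, 0.0, -0.0], [0.0, 0.0, -0.0], [0.0, 0.0, -0.0], [0.0, 0.0, -0.0], [0.0, 0.0, -0.0], [0.0, -0.0, 0.0], [0.0, -0.0, 0.0]]}
{"linear": [[0.0062, -0.0, -0.0007], [0.0062, -0.0, -0.0007], [0.0066, -0.0, -0.0015], [0.0066, -0.0, -0.0015], [0.0066, -0.0, -0.0015], [0.0066, -0.0, -0.0015], [0.0066, -0.0, -0.0015]], "twist": [[0.0, -0.0, 0.0], [0.0, -0.0, 0.0], [0.0, 0.0, -0.0], [0.0, 0.0, -0.0], [0.0, 0.0, -0.0], [0.0, 0.0, -0.0], [0.0, 0.0, -0.0]]}
```

Emit:
send_rows(linear=[[0.005,0,0.0025],[0.005,0,0.0025],[0.005,0,0.0025],[0.005,0,0.0025],[0.005,0,0.0025],[0.005,0,0.0025],[0.006,0,-0.0007],[0.006,0,-0.0007]], twist=[[0,0,0],[0,0,0],[0,0,0],[0,0,0],[0,0,0],[0,0,0],[0,0,0],[0,0,0]], gripper=[0,0,0,0,0,0,0,0])

```text
time: 4.32
ee_pos: [0.4856, 0.0367, 0.0777]
tcp_rot: [-180.0, -30.0, 79.2]
wrist_force: [0.3, -0.2, -0.1]
opening: -0.0003
grasp_force: 0.0
```

Emit:
send_rows(linear=[[0.006,0,-0.0007],[0.006,0,-0.0007],[0.0065,0,-0.0015],[0.0065,0,-0.0015],[0.0065,0,-0.0015],[0.0065,0,-0.0015],[0.0065,0,-0.0015]], twist=[[0,0,0],[0,0,0],[0,0,0],[0,0,0],[0,0,0],[0,0,0],[0,0,0]], gripper=[0,0,0,0,0,0,0])

```text
time: 5.2
ee_pos: [0.4919, 0.0703, 0.1075]
tcp_rot: [-180.0, -30.0, 79.2]
wrist_force: [0.6, -0.3, -1.0]
opening: -0.0002
grasp_force: 0.5
```

```bash
python3 - <<'E'
from h import *
import cv2
plan([((0,-.11*np.cos(a),.02+.11*np.sin(a)),30,4) for a in np.radians([60,75,90,105,120])])
from workcell import camera
cv2.imwrite('pics/s2.png',np.hstack([cv2.resize(camera('scene')[130:250,130:290],None,fx=2.5,fy=2.5),cv2.resize(camera('wrist')[:300,100:400],(400,300))])[:,:,::-1])
E
```

```text
t 5.2 binder tcp [-0.0007 -0.0791  0.1075] tip [-0.0007 -0.0721  0.0954] F [ 0.62 -0.15 -1.  ] rot [-180.   -30.    79.2] q [ -8.  -6. -20.  74.  30.  94.]
{"linear": [[0.0062, 0.0002, -0.0022], [0.0062, 0.0002, -0.0022], [0.0062, 0.0002, -0.0022], [0.0062, 0.0002, -0.0022], [0.0071, 0.0, 0.0009], [0.0071, 0.0, 0.0009], [0.0071, 0.0, 0.0009], [0.0071, 0.0, 0.0009]], "twist": [[0.0, -0.0, -0.01], [0.0, -0.0, -0.01], [0.0, -0.0, -0.01], [0.0, -0.0, -0.01], [-0.0, 0.0, -0.0], [-0.0, 0.0, -0.0], [-0.0, 0.0, -0.0], [-0.0, 0.0, -0.0]]}
{"linear": [[0.0066, 0.0, 0.0027], [0.0066, 0.0, 0.0027], [0.0066, -0.0, 0.0027], [0.0066, 0.0, 0.0027], [0.0057, -0.0, 0.0044], [0.0057, -0.0, 0.0044], [0.0057, 0.0, 0.0044], [0.0057, -0.0, 0.0044]], "twist": [[-0.0, -0.0, 0.0], [-0.0, -0.0, 0.0], [-0.0, -0.0, 0.0], [-0.0, -0.0, 0.0], [-0.0, 0.0, -0.0], [-0.0, 0.0, -0.0], [-0.0, 0.0, -0.0], [-0.0, 0.0, -0.0]]}
{"linear": [[0.0044, 0.0, 0.0057], [0.0044, 0.0, 0.0057], [0.0044, 0.0, 0.0057], [0.0044, 0.0, 0.0057]], "twist": [[-0.0, -0.0, 0.0], [-0.0, -0.0, 0.0], [-0.0, -0.0, 0.0], [-0.0, -0.0, 0.0]]}
```

View pics/s2.png

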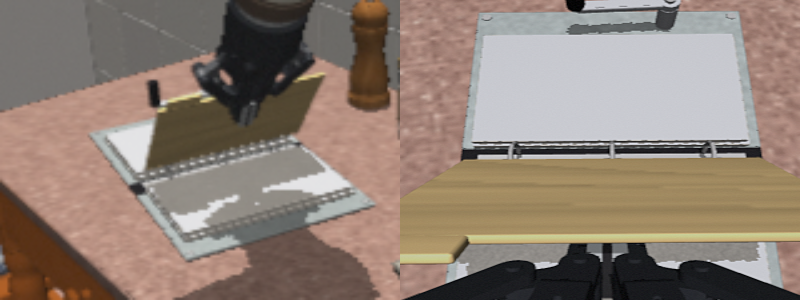

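The scene view shows the fingertips under the divider, which has risen to about 50°. The wrist view shows the left pages clear. Continuing over the spine.

Emit:
send_rows(linear=[[0.006,0,-0.002],[0.006,0,-0.002],[0.006,0,-0.002],[0.006,0,-0.002],[0.007,0,0.001],[0.007,0,0.001],[0.007,0,0.001],[0.007,0,0.001]], twist=[[0,0,0],[0,0,0],[0,0,0],[0,0,0],[0,0,0],[0,0,0],[0,0,0],[0,0,0]], gripper=[0,0,0,0,0,0,0,0])

```text
time: 6.3
ee_pos: [0.5, 0.1126, 0.1368]
tcp_rot: [-180.0, -30.0, 79.2]
wrist_force: [0.0, -0.9, -1.2]
opening: 0.0
grasp_force: 0.6
```

Emit:
send_rows(linear=[[0.0065,0,0.003],[0.0065,0,0.003],[0.0065,0,0.003],[0.0065,0,0.003],[0.0055,0,0.0045],[0.0055,0,0.0045],[0.0055,0,0.0045],[0.0055,0,0.0045]], twist=[[0,0,0],[0,0,0],[0,0,0],[0,0,0],[0,0,0],[0,0,0],[0,0,0],[0,0,0]], gripper=[0,0,0,0,0,0,0,0])

```text
time: 7.3
ee_pos: [0.5105, 0.1681, 0.1345]
tcp_rot: [-180.0, -30.0, 79.2]
wrist_force: [0.0, -1.4, -0.1]
opening: 0.0001
grasp_force: 0.4
```

```bash
python3 - <<'E'
from h import *
plan([((0,-r*np.cos(a),.02+r*np.sin(a)),t,4) for a,r,t in zip(np.radians([120,135,150,165]),[.11,.11,.108,.105],[30,25,15,5])]+[((0,.102,.036),5,3)])
E
```

```text
t 7.3 binder tcp [-0.0002  0.0205  0.1345] tip [-0.0002  0.0274  0.1224] F [ 0.26 -1.38 -0.12] rot [-180.   -30.    79.2] q [  4.  -7. -18.  70.  29. 107.]
{"linear": [[0.0051, 0.0, 0.005], [0.0051, 0.0, 0.005], [0.0051, 0.0, 0.005], [0.0051, 0.0, 0.005], [0.0031, 0.0, 0.0066], [0.0032, -0.0, 0.0066], [0.0033, -0.0, 0.0065], [0.0035, 0.0, 0.0064]], "twist": [[0.0, 0.0, -0.01], [0.0, 0.0, -0.01], [0.0, 0.0, -0.01], [0.0, 0.0, -0.01], [0.0, -0.13, 0.0], [0.0, -0.13, 0.0], [0.0, -0.13, 0.0], [0.0, -0.13, 0.0]]}
{"linear": [[0.0017, 0.0, 0.0071], [0.002, -0.0, 0.007], [0.0023, -0.0, 0.0069], [0.0026, 0.0, 0.0068], [0.0008, -0.0, 0.007], [0.0011, 0.0, 0.007], [0.0014, 0.0, 0.0069], [0.0017, -0.0, 0.0069]], "twist": [[0.0, -0.25, -0.0], [0.0, -0.25, -0.0], [0.0, -0.25, -0.0], [0.0, -0.25, -0.0], [-0.0, -0.25, 0.0], [-0.0, -0.25, 0.0], [-0.0, -0.25, 0.0], [-0.0, -0.25, 0.0]]}
{"linear": [[-0.0001, -0.0, 0.0037], [-0.0001, -0.0, 0.0037], [-0.0001, -0.0, 0.0037]], "twist": [[-0.0, 0.0, -0.0], [-0.0, 0.0, -0.0], [-0.0, 0.0, -0.0]]}
```

Emit:
send_rows(linear=[[0.005,0,0.005],[0.005,0,0.005],[0.005,0,0.005],[0.005,0,0.005],[0.003,0,0.0065],[0.003,0,0.0065],[0.0035,0,0.0065],[0.0035,0,0.0065]], twist=[[0,0,0],[0,0,0],[0,0,0],[0,0,0],[0,-0.13,0],[0,-0.13,0],[0,-0.13,0],[0,-0.13,0]], gripper=[0,0,0,0,0,0,0,0])

```text
time: 8.3
ee_pos: [0.5201, 0.2183, 0.1103]
tcp_rot: [-180.0, -24.7, 79.2]
wrist_force: [0.6, -1.2, -0.5]
opening: -0.0
grasp_force: 0.3
```

Emit:
send_rows(linear=[[0.0015,0,0.007],[0.002,0,0.007],[0.0025,0,0.007],[0.0025,0,0.007],[0.001,0,0.007],[0.001,0,0.007],[0.0015,0,0.007],[0.0015,0,0.007]], twist=[[0,-0.25,0],[0,-0.25,0],[0,-0.25,0],[0,-0.25,0],[0,-0.25,0],[0,-0.25,0],[0,-0.25,0],[0,-0.25,0]], gripper=[0,0,0,0,0,0,0,0])

```text
time: 9.3
ee_pos: [0.5255, 0.2461, 0.0607]
tcp_rot: [180.0, -4.7, 79.2]
wrist_force: [-0.6, -0.6, 0.5]
opening: -0.0
grasp_force: 0.2
```

```bash
python3 - <<'E'
from h import *
import cv2
plan([((0,.102,.034),5,3),((0,.102,.024),5,4)])
from workcell import camera
cv2.imwrite('pics/s3.png',np.hstack([cv2.resize(camera('scene')[130:250,130:290],None,fx=2.5,fy=2.5),cv2.resize(camera('wrist')[:300,100:400],(400,300))])[:,:,::-1])
E
```

```text
t 9.3 binder tcp [0.0003 0.0999 0.0607] tip [0.0003 0.101  0.0467] F [-0.52 -0.68  0.54] rot [180.   -4.7  79.2] q [ 23.   7.  -8.  72.   4. 124.]
{"linear": [[-0.0, -0.0001, 0.0043], [-0.0001, -0.0001, 0.0043], [-0.0001, -0.0001, 0.0043], [-0.0002, -0.0, 0.0025], [-0.0002, -0.0, 0.0025], [-0.0002, -0.0, 0.0025], [-0.0002, -0.0, 0.0025]], "twist": [[0.0, 0.01, -0.01], [0.0, 0.01, -0.01], [0.0, 0.01, -0.01], [-0.0, -0.0, 0.0], [-0.0, -0.0, 0.0], [-0.0, -0.0, 0.0], [-0.0, -0.0, 0.0]]}
```

View pics/s3.png

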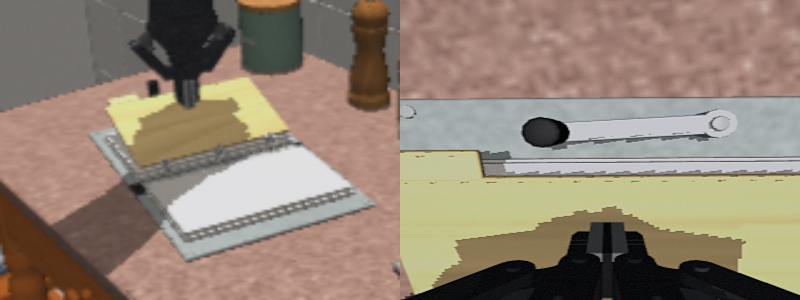

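The scene shows the divider almost down on the left, and the wrist view shows the holder still beside the pages with its knob clear of the divider. Pressing it flat.

Emit:
send_rows(linear=[[0,0,0.004],[0,0,0.004],[0,0,0.004],[0,0,0.003],[0,0,0.003],[0,0,0.003],[0,0,0.002]], twist=[[0,0,0],[0,0,0],[0,0,0],[0,0,0],[0,0,0],[0,0,0],[0,0,0]], gripper=[0,0,0,0,0,0,0])

```text
time: 10.28
ee_pos: [0.5257, 0.2475, 0.0378]
tcp_rot: [-180.0, -4.8, 79.2]
wrist_force: [-1.8, 0.1, 0.2]
opening: -0.0002
grasp_force: 0.2
```

Emit:
send_rows(linear=[[0,0,0.001],[0,0,0]], twist=[[0,0,0],[0,0,0]], gripper=[0,0])

```text
time: 10.52
ee_pos: [0.5258, 0.2476, 0.0372]
tcp_rot: [180.0, -4.8, 79.2]
wrist_force: [0.1, -0.8, 0.3]
opening: -0.0
grasp_force: 0.2
```

Emit:
send_rows(linear=[[0,0,0.001],[0,0,0.001],[0,0,0]], twist=[[0,0,0],[0,0,0],[0,0,0]], gripper=[0,0,0])

```text
time: 10.9
ee_pos: [0.5259, 0.2477, 0.0367]
tcp_rot: [179.9, -4.8, 79.2]
wrist_force: [-6.2, -4.5, 14.0]
opening: -0.0003
grasp_force: 6.8
```

```bash
sed -i 's/for tip,tilt,n in wps:/for tip,tilt,n,psi in wps:/; s/Rt=RB\*Ro/Rt=RB*Ro.from_euler("z",psi,degrees=True)*Ro/' h.py; python3 - <<'E'
from h import *
plan([((0,.10,.06),5,3,0),((-.015,.14,.12),0,10,-90),((-.025,.19,.12),0,10,-179.5)])
E
```

```text
t 10.9 binder tcp [0.0005 0.1014 0.0367] tip [0.0005 0.1026 0.0228] F [-5.25 -5.53 14.  ] rot [179.9  -4.8  79.2] q [ 23.   8. -10.  69.   4. 124.]
{"linear": [[0.0002, -0.0001, -0.0124], [0.0002, -0.0002, -0.0124], [0.0002, -0.0002, -0.0124], [0.0046, -0.0015, -0.0056], [0.0043, -0.0022, -0.0057], [0.0039, -0.0028, -0.0057], [0.0034, -0.0033, -0.0058], [0.0028, -0.0037, -0.0058]], "twist": [[0.0, 0.01, -0.01], [0.0, 0.01, -0.01], [0.0, 0.01, -0.01], [-0.04, -0.04, 0.9], [-0.04, -0.04, 0.9], [-0.04, -0.04, 0.9], [-0.04, -0.04, 0.9], [-0.04, -0.04, 0.9]]}
{"linear": [[0.0021, -0.0041, -0.0058], [0.0014, -0.0043, -0.0059], [0.0007, -0.0044, -0.0059], [-0.0001, -0.0045, -0.006], [-0.0008, -0.0043, -0.006], [-0.001, -0.005, 0.0], [-0.0018, -0.0048, 0.0], [-0.0025, -0.0045, 0.0]], "twist": [[-0.04, -0.04, 0.9], [-0.04, -0.04, 0.9], [-0.04, -0.04, 0.9], [-0.04, -0.04, 0.9], [-0.04, -0.04, 0.9], [-0.0, 0.0, 0.9], [-0.0, 0.0, 0.9], [-0.0, 0.0, 0.9]]}
{"linear": [[-0.0032, -0.004, 0.0], [-0.0037, -0.0035, 0.0], [-0.0042, -0.0028, 0.0], [-0.0046, -0.0022, 0.0], [-0.0049, -0.0014, 0.0], [-0.0051, -0.0006, 0.0], [-0.0051, 0.0002, -0.0]], "twist": [[-0.0, 0.0, 0.9], [-0.0, 0.0, 0.9], [-0.0, 0.0, 0.9], [-0.0, 0.0, 0.9], [-0.0, 0.0, 0.9], [-0.0, 0.0, 0.9], [-0.0, 0.0, 0.9]]}
```

Emit:
send_rows(linear=[[0,0,-0.004],[0,0,-0.016],[0,0,-0.018],[0.0045,-0.0015,-0.006],[0.0045,-0.002,-0.006],[0.004,-0.003,-0.006],[0.0035,-0.0035,-0.006],[0.003,-0.0035,-0.006]], twist=[[0,0,0],[0,0,0],[0,0,0],[-0.04,-0.04,0.9],[-0.04,-0.04,0.9],[-0.04,-0.04,0.9],[-0.04,-0.04,0.9],[-0.04,-0.04,0.9]], gripper=[0,0,0,0,0,0,0,0])

```text
time: 11.9
ee_pos: [0.5222, 0.267, 0.106]
tcp_rot: [-179.2, -2.4, 33.9]
wrist_force: [0.3, 0.1, 0.1]
opening: -0.0004
grasp_force: 0.0
```

Emit:
send_rows(linear=[[0.002,-0.004,-0.006],[0.0015,-0.0045,-0.006],[0.0005,-0.0045,-0.006],[0,-0.0045,-0.006],[-0.001,-0.0045,-0.006],[-0.001,-0.005,0],[-0.002,-0.005,0],[-0.0025,-0.0045,0]], twist=[[-0.04,-0.04,0.9],[-0.04,-0.04,0.9],[-0.04,-0.04,0.9],[-0.04,-0.04,0.9],[-0.04,-0.04,0.9],[0,0,0.9],[0,0,0.9],[0,0,0.9]], gripper=[0,0,0,0,0,0,0,0])

```text
time: 12.9
ee_pos: [0.5525, -0.0158, 0.1398]
tcp_rot: [-167.9, 6.5, -7.5]
wrist_force: [1.0, -0.2, -0.0]
opening: 0.0002
grasp_force: 0.0
```

Emit:
send_rows(linear=[[-0.003,-0.004,0],[-0.0035,-0.0035,0],[-0.004,-0.003,0],[-0.0045,-0.002,0],[-0.005,-0.0015,0],[-0.005,-0.0005,0],[-0.005,0,0],[0,0,0]], twist=[[0,0,0.9],[0,0,0.9],[0,0,0.9],[0,0,0.9],[0,0,0.9],[0,0,0.9],[0,0,0.9],[0,0,0]], gripper=[0,0,0,0,0,0,0,0])

```text
time: 13.9
ee_pos: [0.3982, -0.2527, 0.1501]
tcp_rot: [-163.5, 22.2, -41.7]
wrist_force: [1.3, -0.1, -0.6]
opening: 0.0001
grasp_force: 0.0
```

```bash
python3 - <<'E'
from h import *
import cv2
from workcell import camera
plan([((-.025,.19,.042),0,4,-180)])
cv2.imwrite('pics/w4.png',np.hstack([cv2.resize(camera('side')[145:245,160:290],(390,300)),cv2.resize(camera('wrist'),(400,300))])[:,:,::-1])
E
```

```text
t 13.9 binder tcp [-0.034  -0.4138  0.1501] tip [-0.0363 -0.4078  0.1377] F [ 1.29  0.15 -0.63] rot [-163.5   22.2  -41.7] q [-42.  14.   5. 103.  16. 180.]
{"linear": [[-0.0618, -0.1106, 0.0855], [-0.096, -0.093, 0.0741], [-0.1235, -0.0678, 0.0593], [-0.1422, -0.0368, 0.042]], "twist": [[-0.09, 0.71, 1.36], [-0.09, 0.71, 1.36], [-0.09, 0.71, 1.36], [-0.09, 0.71, 1.36]]}
```

View pics/w4.png

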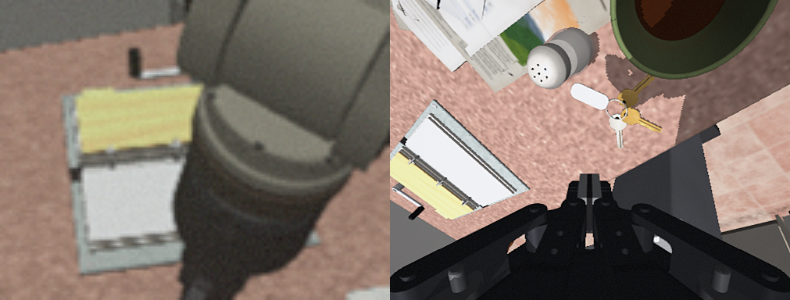

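The wrist ran into its last-joint limit, because the joint turns opposite to what I assumed, and the arm swung out to the right. It touched nothing: forces are about 0, the shaker and keys in the wrist view stand clear below, and the divider lies flat. I'll raise the tool, unwind, and turn the other way.

```bash
python3 - <<'E'
from h import *
p,R=status();a=RB.inv().apply(p-O)
plan([((a[0],a[1],.25),0,8,-60),((a[0]+.03,-.2,.25),0,8,0),((-.02,.1,.2),0,9,80),((-.025,.19,.15),0,11,180)])
E
```

```text
t 14.0 binder tcp [-0.0329 -0.4119  0.15  ] tip [-0.0351 -0.4059  0.1376] F [-0.01  0.25 -0.55] rot [-163.5   22.1  -41.4] q [-42.  14.   5. 103.  16. 180.]
t 14.0 binder tcp [-0.0329 -0.4119  0.15  ] tip [-0.0351 -0.4059  0.1376] F [-0.01  0.25 -0.55] rot [-163.5   22.1  -41.4] q [-42.  14.   5. 103.  16. 180.]
{"linear": [[-0.0054, -0.0037, -0.0127], [-0.0045, -0.0037, -0.013], [-0.0037, -0.0035, -0.0133], [-0.0029, -0.0032, -0.0136], [-0.0022, -0.0027, -0.0138], [-0.0015, -0.0022, -0.014], [-0.0009, -0.0015, -0.0141], [-0.0004, -0.0008, -0.0142]], "twist": [[-0.33, 0.14, -0.79], [-0.33, 0.14, -0.79], [-0.33, 0.14, -0.79], [-0.33, 0.14, -0.79], [-0.33, 0.14, -0.79], [-0.33, 0.14, -0.79], [-0.33, 0.14, -0.79], [-0.33, 0.14, -0.79]]}
{"linear": [[0.0165, -0.0211, -0.0], [0.0191, -0.0187, -0.0], [0.0214, -0.0161, -0.0], [0.0233, -0.0132, -0.0], [0.0248, -0.01, -0.0], [0.0259, -0.0067, 0.0], [0.0266, -0.0032, 0.0], [0.0268, 0.0003, 0.0]], "twist": [[0.0, -0.0, -0.75], [0.0, -0.0, -0.75], [0.0, -0.0, -0.75], [0.0, -0.0, -0.75], [0.0, -0.0, -0.75], [0.0, -0.0, -0.75], [0.0, -0.0, -0.75],
[... 316 characters left out ...]
[-0.0, -0.0, -0.89], [-0.0, -0.0, -0.89], [-0.0, -0.0, -0.89], [-0.0, -0.0, -0.89], [-0.0, -0.0, -0.89]]}
{"linear": [[0.0126, 0.0309, 0.0056], [0.0019, 0.008, 0.0045], [0.0006, 0.0082, 0.0045], [-0.0007, 0.0082, 0.0045], [-0.002, 0.0079, 0.0045], [-0.0032, 0.0075, 0.0045], [-0.0044, 0.0069, 0.0045], [-0.0054, 0.0061, 0.0045]], "twist": [[-0.0, -0.0, -0.89], [0.0, 0.0, -0.91], [0.0, 0.0, -0.91], [0.0, 0.0, -0.91], [0.0, 0.0, -0.91], [0.0, 0.0, -0.91], [0.0, 0.0, -0.91], [0.0, 0.0, -0.91]]}
{"linear": [[-0.0063, 0.0052, 0.0045], [-0.0071, 0.0042, 0.0045], [-0.0076, 0.003, 0.0045], [-0.008, 0.0017, 0.0045]], "twist": [[0.0, 0.0, -0.91], [0.0, 0.0, -0.91], [0.0, 0.0, -0.91], [0.0, 0.0, -0.91]]}
```

Emit:
send_rows(linear=[[-0.0055,-0.0035,-0.0125],[-0.0045,-0.0035,-0.013],[-0.0035,-0.0035,-0.0135],[-0.003,-0.003,-0.0135],[-0.002,-0.0025,-0.014],[-0.0015,-0.002,-0.014],[-0.001,-0.0015,-0.014],[-0.0005,-0.001,-0.014]], twist=[[-0.33,0.14,-0.79],[-0.33,0.14,-0.79],[-0.33,0.14,-0.79],[-0.33,0.14,-0.79],[-0.33,0.14,-0.79],[-0.33,0.14,-0.79],[-0.33,0.14,-0.79],[-0.33,0.14,-0.79]], gripper=[0,0,0,0,0,0,0,0])

```text
time: 15.0
ee_pos: [0.4001, -0.2504, 0.2641]
tcp_rot: [-180.0, -0.1, 20.2]
wrist_force: [0.1, -0.1, 0.8]
opening: 0.0001
grasp_force: 0.0
```

```bash
python3 - <<'E'
from h import *
plan([((-.005,-.2,.25),0,8,0)])
E
```

```text
t 15.0 binder tcp [-0.0326 -0.4112  0.2641] tip [-0.0326 -0.4111  0.2501] F [ 0.15 -0.12  0.85] rot [-1.80e+02 -1.00e-01  2.02e+01] q [-32.  -5.   2.  97.   0. 128.]
{"linear": [[0.0164, -0.0209, 0.0001], [0.019, -0.0186, 0.0001], [0.0213, -0.016, 0.0], [0.0231, -0.0132, 0.0], [0.0246, -0.0101, 0.0], [0.0257, -0.0068, 0.0], [0.0264, -0.0034, 0.0], [0.0266, 0.0, 0.0]], "twist": [[0.0, -0.0, -0.74], [0.0, -0.0, -0.74], [0.0, -0.0, -0.74], [0.0, -0.0, -0.74], [0.0, -0.0, -0.74], [0.0, -0.0, -0.74], [0.0, -0.0, -0.74], [0.0, -0.0, -0.74]]}
```

Recovered and tracking again. I'll continue unwinding towards the knob's far side.

Emit:
send_rows(linear=[[0.0165,-0.021,0],[0.019,-0.0185,0],[0.0215,-0.016,0],[0.023,-0.013,0],[0.0245,-0.01,0],[0.0255,-0.007,0],[0.0265,-0.0035,0],[0.0265,0,0]], twist=[[0,0,-0.74],[0,0,-0.74],[0,0,-0.74],[0,0,-0.74],[0,0,-0.74],[0,0,-0.74],[0,0,-0.74],[0,0,-0.74]], gripper=[0,0,0,0,0,0,0,0])

```text
time: 16.0
ee_pos: [0.4667, -0.0476, 0.2642]
tcp_rot: [180.0, -0.2, 79.4]
wrist_force: [-0.4, -0.4, 0.0]
opening: -0.0001
grasp_force: 0.0
```

Emit:
send_rows(linear=[[0.0335,-0.002,0.0055],[0.033,0.0035,0.0055],[0.0325,0.0085,0.0055],[0.0305,0.0135,0.0055],[0.028,0.018,0.0055],[0.025,0.022,0.0055],[0.0215,0.0255,0.0055],[0.017,0.0285,0.0055]], twist=[[0,0,-0.89],[0,0,-0.89],[0,0,-0.89],[0,0,-0.89],[0,0,-0.89],[0,0,-0.89],[0,0,-0.89],[0,0,-0.89]], gripper=[0,0,0,0,0,0,0,0])

```text
time: 17.0
ee_pos: [0.5024, 0.2172, 0.2209]
tcp_rot: [179.8, -0.1, 150.7]
wrist_force: [-0.1, -0.4, 0.7]
opening: -0.0003
grasp_force: 0.0
```

```bash
python3 - <<'E'
from h import *
plan([((-.025,.195,.15),0,13,180)])
E
```

```text
t 17.0 binder tcp [-0.0171  0.0672  0.2209] tip [-0.0171  0.0673  0.2069] F [ 0.01 -0.37  0.68] rot [ 1.798e+02 -1.000e-01  1.507e+02] q [23.  4.  6. 92.  0. 53.]
{"linear": [[0.0037, 0.0091, 0.0044], [0.0024, 0.0095, 0.0044], [0.001, 0.0098, 0.0044], [-0.0005, 0.0098, 0.0044], [-0.0019, 0.0096, 0.0044], [-0.0033, 0.0093, 0.0044], [-0.0046, 0.0087, 0.0044], [-0.0058, 0.0079, 0.0044]], "twist": [[0.0, 0.0, -0.84], [0.0, 0.0, -0.84], [0.0, 0.0, -0.84], [0.0, 0.0, -0.84], [0.0, 0.0, -0.84], [0.0, 0.0, -0.84], [0.0, 0.0, -0.84], [0.0, 0.0, -0.84]]}
{"linear": [[-0.0069, 0.007, 0.0044], [-0.0079, 0.0059, 0.0044], [-0.0086, 0.0047, 0.0044], [-0.0092, 0.0034, 0.0044], [-0.0096, 0.002, 0.0044]], "twist": [[0.0, 0.0, -0.84], [0.0, 0.0, -0.84], [0.0, 0.0, -0.84], [0.0, 0.0, -0.84], [0.0, 0.0, -0.84]]}
```

Emit:
send_rows(linear=[[0.0035,0.009,0.0045],[0.0025,0.0095,0.0045],[0.001,0.01,0.0045],[-0.0005,0.01,0.0045],[-0.002,0.0095,0.0045],[-0.0035,0.0095,0.0045],[-0.0045,0.0085,0.0045],[-0.006,0.008,0.0045]], twist=[[0,0,-0.84],[0,0,-0.84],[0,0,-0.84],[0,0,-0.84],[0,0,-0.84],[0,0,-0.84],[0,0,-0.84],[0,0,-0.84]], gripper=[0,0,0,0,0,0,0,0])

```text
time: 18.0
ee_pos: [0.5128, 0.2949, 0.1852]
tcp_rot: [179.8, 0.2, -142.2]
wrist_force: [-0.6, -0.5, 0.8]
opening: 0.0002
grasp_force: 0.0
```

Emit:
send_rows(linear=[[-0.007,0.007,0.0045],[-0.008,0.006,0.0045],[-0.0085,0.0045,0.0045],[-0.009,0.0035,0.0045],[-0.0095,0.002,0.0045],[0,0,0],[0,0,0]], twist=[[0,0,-0.84],[0,0,-0.84],[0,0,-0.84],[0,0,-0.84],[0,0,-0.84],[0,0,0],[0,0,0]], gripper=[0,0,0,0,0,0,0])

```text
time: 18.88
ee_pos: [0.5192, 0.3421, 0.1628]
tcp_rot: [180.0, 0.2, -100.7]
wrist_force: [0.3, 0.8, 0.2]
opening: -0.0
grasp_force: 0.0
```

```bash
python3 - <<'E'
from h import *
import cv2
from workcell import camera,get_calibration
plan([((-.025,.192,.042),0,6,180)])
p,R=status();im=camera('wrist');c=get_calibration('wrist');H=np.array(c['hand_eye'])
cv2.imwrite('pics/w5.png',im[:,:,::-1])
def proj(b):
    w=R.inv().apply(O+RB.apply(b)-p);v=H[:3,:3].T@(w-H[:3,3]);return (c['cx']+c['fx']*v[0]/v[2]).round(1),(c['cy']+c['fy']*v[1]/v[2]).round(1)
for n,b in dict(knob=(-.025,.156,.064),piv=(.045,.158,.033),nl=(-.108,.176,.005),fl=(.108,.176,.005),edge=(-.094,.135,.0225),tip=RB.inv().apply(p+R.apply([0,0,.014])-O)).items():print(n,proj(b))
E
```

```text
t 18.88 binder tcp [-0.0233  0.1931  0.1628] tip [-0.0234  0.1931  0.1488] F [0.13 0.85 0.25] rot [ 180.     0.2 -100.7] q [ 33.  14.  11.  87.   0. -46.]
{"linear": [[0.0002, 0.0003, 0.0178], [0.0002, 0.0003, 0.0178], [0.0002, 0.0003, 0.0178], [0.0002, 0.0003, 0.0178], [0.0002, 0.0003, 0.0178], [0.0002, 0.0003, 0.0178]], "twist": [[0.0, 0.0, -0.0], [0.0, 0.0, -0.0], [0.0, 0.0, -0.0], [0.0, 0.0, -0.0], [0.0, 0.0, -0.0], [0.0, 0.0, -0.0]]}
t 18.88 binder tcp [-0.0233  0.1931  0.1628] tip [-0.0234  0.1931  0.1488] F [0.13 0.85 0.25] rot [ 180.     0.2 -100.7] q [ 33.  14.  11.  87.   0. -46.]
knob (np.float64(257.6), np.float64(149.3))
piv (np.float64(181.4), np.float64(147.1))
nl (np.float64(337.2), np.float64(160.3))
fl (np.float64(128.8), np.float64(161.1))
edge (np.float64(330.9), np.float64(120.3))
tip (np.float64(256.1), np.float64(237.0))
```

View pics/w5.png

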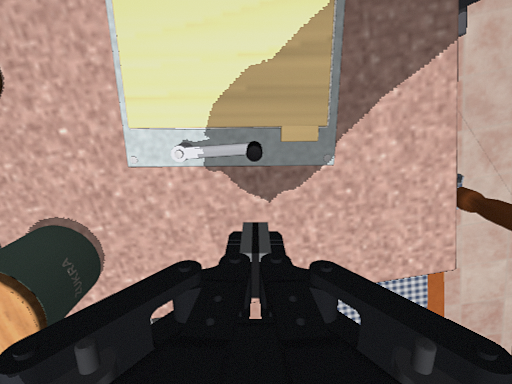

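The wrist view shows the holder's pivot at (181,152), the knob at (254,150), and the binder's left corners at (127,167) and (333,166). That is about 4 mm further in +y than my estimate, so I'll correct for it. The divider lies flat, and the path down is clear.

```bash
cat >> h.py <<'E'
O=O+RB.apply([0,.004,0])
def fc(h,d=.018,z=.042):
    return (.045-.07*np.cos(h)-d*np.sin(h),.158-.07*np.sin(h)+d*np.cos(h),z)
E
python3 - <<'E'
from h import *
plan([((-.025,.190,.042),0,6,180),(fc(.15),0,2,188)]+[(fc(h),0,2,180+np.degrees(h)) for h in np.linspace(.15,1.45,9)[1:]])
E
```

```text
t 18.93 binder tcp [-0.0231  0.1888  0.1628] tip [-0.0232  0.1889  0.1488] F [-0.06 -0.74  0.36] rot [ 180.     0.2 -100.7] q [ 33.  14.  11.  87.   0. -46.]
{"linear": [[-0.0001, 0.0003, 0.0178], [-0.0001, 0.0003, 0.0178], [-0.0001, 0.0003, 0.0178], [-0.0002, 0.0003, 0.0178], [-0.0002, 0.0003, 0.0178], [-0.0002, 0.0003, 0.0178], [0.0123, 0.001, -0.0], [0.0122, 0.0018, 0.0]], "twist": [[0.0, 0.0, -0.0], [0.0, 0.0, -0.0], [0.0, 0.0, -0.0], [0.0, 0.0, -0.0], [0.0, 0.0, -0.0], [0.0, 0.0, -0.0], [-0.0, 0.0, -0.4], [-0.0, 0.0, -0.4]]}
{"linear": [[0.0058, 0.0009, 0.0], [0.0057, 0.0014, 0.0], [0.0058, 0.001, -0.0], [0.0057, 0.0015, -0.0], [0.0058, 0.001, -0.0], [0.0057, 0.0015, -0.0], [0.0058, 0.001, 0.0], [0.0057, 0.0015, 0.0]], "twist": [[-0.0, -0.0, -0.5], [-0.0, -0.0, -0.5], [0.0, 0.0, -0.47], [0.0, 0.0, -0.47], [0.0, 0.0, -0.47], [0.0, 0.0, -0.47], [-0.0, -0.0, -0.47], [-0.0, -0.0, -0.47]]}
{"linear": [[0.0058, 0.001, -0.0], [0.0057, 0.0015, -0.0], [0.0058, 0.001, 0.0], [0.0057, 0.0015, 0.0], [0.0058, 0.001, 0.0], [0.0057, 0.0015, 0.0], [0.0058, 0.001, -0.0], [0.0057, 0.0015, -0.0]], "twist": [[-0.0, 0.0, -0.47], [-0.0, 0.0, -0.47], [0.0, -0.0, -0.47], [0.0, -0.0, -0.47], [-0.0, -0.0, -0.47], [-0.0, -0.0, -0.47], [0.0, 0.0, -0.47], [0.0, 0.0, -0.47]]}
```

Emit:
send_rows(linear=[[0,0,0.018],[0,0,0.018],[0,0,0.018],[0,0,0.018],[0,0,0.018],[0,0,0.017],[0,0,0],[0,0,0]], twist=[[0,0,0],[0,0,0],[0,0,0],[0,0,0],[0,0,0],[0,0,0],[0,0,0],[0,0,0]], gripper=[0,0,0,0,0,0,0,0])

```text
time: 19.92
ee_pos: [0.5198, 0.342, 0.0558]
tcp_rot: [180.0, 0.2, -100.6]
wrist_force: [0.4, 0.5, 0.4]
opening: 0.0
grasp_force: 0.0
```

Emit:
send_rows(linear=[[0.006,0.001,0],[0.006,0.001,0],[0.006,0.001,0],[0.006,0.001,0],[0.006,0.001,0],[0.0055,0.0015,0],[0.006,0.001,0],[0.0055,0.0015,0]], twist=[[0,0,-0.2],[0,0,-0.2],[0,0,-0.2],[0,0,-0.2],[0,0,-0.5],[0,0,-0.5],[0,0,-0.47],[0,0,-0.47]], gripper=[0,0,0,0,0,0,0,0])

```text
time: 20.92
ee_pos: [0.5099, 0.2957, 0.0564]
tcp_rot: [-179.8, 0.2, -73.0]
wrist_force: [1.1, 0.7, 0.1]
opening: 0.0003
grasp_force: 0.3
```

```bash
python3 - <<'E'
from h import *
import cv2
from workcell import camera
p,R=status();x=RB.inv().apply(p-O);print(R.as_euler('xyz',degrees=True)[2])
plan([(fc(h),0,2,180+np.degrees(h)) for h in np.linspace(.31,1.45,8)[1:]])
cv2.imwrite('pics/w6.png',np.hstack([cv2.resize(camera('side')[145:245,160:290],(390,300)),cv2.resize(camera('wrist'),(400,300))])[:,:,::-1])
E
```

```text
t 20.93 binder tcp [-0.024   0.1417  0.0564] tip [-0.024   0.1418  0.0424] F [0.94 0.92 0.08] rot [-179.8    0.2  -73. ] q [ 30.  11.  -5.  75.   0. -77.]
-73.04628582589665
t 20.93 binder tcp [-0.024   0.1417  0.0564] tip [-0.024   0.1418  0.0424] F [0.94 0.92 0.08] rot [-179.8    0.2  -73. ] q [ 30.  11.  -5.  75.   0. -77.]
{"linear": [[-0.0005, 0.0006, 0.0002], [-0.0005, 0.0006, 0.0002], [0.0058, 0.001, 0.0], [0.0057, 0.0015, 0.0], [0.0058, 0.001, -0.0], [0.0057, 0.0015, 0.0], [0.0058, 0.001, -0.0], [0.0057, 0.0015, -0.0]], "twist": [[-0.01, 0.01, 0.02], [-0.01, 0.01, 0.02], [0.0, -0.0, -0.47], [0.0, -0.0, -0.47], [-0.0, 0.0, -0.47], [-0.0, 0.0, -0.47], [-0.0, 0.0, -0.47], [-0.0, 0.0, -0.47]]}
{"linear": [[0.0058, 0.001, -0.0], [0.0057, 0.0015, -0.0], [0.0058, 0.001, 0.0], [0.0057, 0.0015, 0.0], [0.0058, 0.001, -0.0], [0.0057, 0.0015, -0.0]], "twist": [[-0.0, 0.0, -0.47], [-0.0, 0.0, -0.47], [0.0, -0.0, -0.47], [0.0, -0.0, -0.47], [-0.0, 0.0, -0.47], [-0.0, 0.0, -0.47]]}
```

View pics/w6.png

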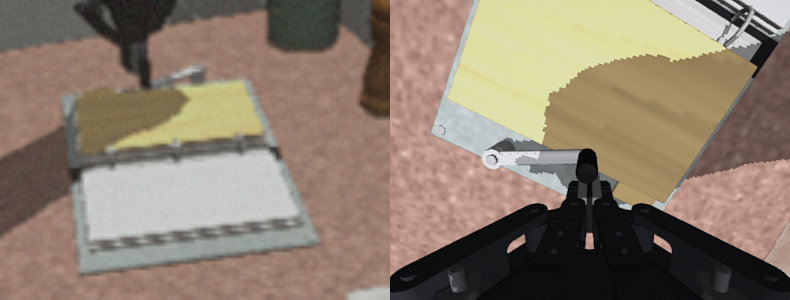

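The wrist view shows the fingertips square behind the knob at about (587,165), with the holder already swinging in. I've now viewed 11 pictures against the limit of 10, so from here I'll check by numbers only.

Emit:
send_rows(linear=[[0.0058,0.001,0],[0.0057,0.0015,0],[0.0058,0.001,0],[0.0057,0.0015,0],[0.0058,0.001,0],[0.0057,0.0015,0]], twist=[[0,0,-0.47],[0,0,-0.47],[0,0,-0.47],[0,0,-0.47],[0,0,-0.47],[0,0,-0.47]], gripper=[0,0,0,0,0,0])

```text
time: 21.78
ee_pos: [0.5196, 0.2621, 0.0557]
tcp_rot: [-179.8, 0.1, -45.0]
wrist_force: [0.1, 0.6, -0.1]
opening: 0.0
grasp_force: 0.3
```

Emit:
send_rows(linear=[[0.0058,0.001,0],[0.0057,0.0015,0],[0.0058,0.001,0],[0.0057,0.0015,0]], twist=[[0,0,-0.47],[0,0,-0.47],[0,0,-0.47],[0,0,-0.47]], gripper=[0,0,0,0])

```text
time: 22.28
ee_pos: [0.5346, 0.244, 0.0556]
tcp_rot: [-179.8, 0.1, -26.2]
wrist_force: [-0.4, -0.2, 0.4]
opening: 0.0
grasp_force: 0.3
```

```bash
python3 - <<'E'
from h import *
plan([(fc(1.45),0,2,180+np.degrees(1.45)),(fc(1.57),0,4,270)])
E
```

```text
t 22.27 binder tcp [0.0097 0.0954 0.0556] tip [0.0097 0.0954 0.0416] F [-0.35 -0.24  0.4 ] rot [-1.798e+02  1.000e-01 -2.620e+01] q [  24.   11.   -5.   75.    0. -129.]
{"linear": [[0.005, 0.001, -0.0002], [0.0049, 0.0014, -0.0002], [0.0021, 0.0004, 0.0], [0.0021, 0.0005, 0.0], [0.0021, 0.0005, 0.0], [0.0021, 0.0006, 0.0]], "twist": [[-0.01, 0.0, -0.44], [-0.01, 0.0, -0.44], [0.0, -0.0, -0.17], [0.0, -0.0, -0.17], [0.0, -0.0, -0.17], [0.0, -0.0, -0.17]]}
```

Emit:
send_rows(linear=[[0.005,0.001,0],[0.005,0.0015,0],[0.002,0.0005,0],[0.002,0.0005,0],[0.002,0.0005,0]], twist=[[0,0,-0.44],[0,0,-0.44],[0,0,-0.17],[0,0,-0.17],[0,0,-0.17]], gripper=[0,0,0,0,0])

```text
time: 22.9
ee_pos: [0.5478, 0.2344, 0.0551]
tcp_rot: [-179.8, 0.0, -12.3]
wrist_force: [-1.3, 0.1, -0.6]
opening: 0.0
grasp_force: 0.3
```

Emit:
send_rows(linear=[[0.002,0.0005,0],[0.001,0,0],[0,0,0]], twist=[[0,0,-0.17],[0,0,0],[0,0,0]], gripper=[0,0,0])

```text
time: 23.28
ee_pos: [0.5506, 0.2331, 0.0548]
tcp_rot: [-179.8, 0.1, -10.6]
wrist_force: [-0.2, -0.0, 0.5]
opening: 0.0
grasp_force: 0.0
```

```bash
python3 - <<'E'
from h import *
status()
E
```

```text
t 23.27 binder tcp [0.0274 0.0876 0.0548] tip [0.0274 0.0877 0.0408] F [-0.16 -0.06  0.48] rot [-1.798e+02  1.000e-01 -1.060e+01] q [  23.   12.   -3.   75.    0. -146.]
```

Emit:
send_rows(linear=[[0.001,0,0],[0.001,0,0],[0,0,0]], twist=[[0,0,0],[0,0,0],[0,0,0]], gripper=[0,0,0])

```text
time: 23.65
ee_pos: [0.5526, 0.2328, 0.0549]
tcp_rot: [-179.8, 0.0, -10.6]
wrist_force: [0.3, -0.8, -0.6]
opening: 0.0
grasp_force: 0.1
```

```bash
python3 - <<'E'
# knob (black) and pivot in wrist image vs prediction, for the holder's angle
from h import *
import cv2
from workcell import camera,get_calibration
p,R=status();im=camera('wrist');c=get_calibration('wrist');H=np.array(c['hand_eye'])
cv2.imwrite('pics/w7.png',im[:,:,::-1])
def proj(b):
    w=R.inv().apply(O+RB.apply(b)-p);v=H[:3,:3].T@(w-H[:3,3]);return (c['cx']+c['fx']*v[0]/v[2]).round(1),(c['cy']+c['fy']*v[1]/v[2]).round(1)
for n,b in dict(knob=(.045,.088,.064),piv=(.045,.158,.033),armK=(.045,.1,.033),armL=(.0505,.12,.033),armR=(.0395,.12,.033),fl=(.108,.176,.005),edge=(.094,.138,.0225)).items():print(n,proj(b))
h=cv2.cvtColor(im,cv2.COLOR_RGB2HSV)
m=((h[...,1]<40)&(h[...,2]>120)).astype(np.uint8)
n,l,s,ce=cv2.connectedComponentsWithStats(m)
for i in range(1,n):
    if s[i,4]>150: print('bright',s[i],ce[i].round(1),[ (r,int(np.where(l[r]==i)[0].min()),int(np.where(l[r]==i)[0].max())) for r in range(s[i,1],s[i,1]+s[i,3],max(1,s[i,3]//5))])
E
```

```text
t 23.65 binder tcp [0.0294 0.0877 0.0549] tip [0.0294 0.0877 0.0409] F [ 0.39 -0.7  -0.6 ] rot [-179.8    0.   -10.6] q [  23.   12.   -3.   75.    0. -147.]
knob (np.float64(254.6), np.float64(229.7))
piv (np.float64(132.4), np.float64(207.4))
armK (np.float64(233.8), np.float64(207.3))
armL (np.float64(198.2), np.float64(198.1))
armR (np.float64(199.3), np.float64(216.3))
fl (np.float64(109.8), np.float64(93.9))
edge (np.float64(165.4), np.float64(118.4))
bright [  369    86   143   270 25437] [457.7 210.3] [(86, 507, 507), (140, 414, 511), (194, 376, 511), (248, 370, 511), (302, 415, 511)]
bright [  108    88   266   195 15414] [189.3 154.8] [(88, 269, 370), (127, 113, 168), (166, 118, 171), (205, 116, 238), (244, 129, 179)]
bright [ 380  110   29   52 1168] [393.6 134.2] [(110, 383, 408), (120, 384, 407), (130, 383, 405), (140, 382, 404), (150, 381, 403), (160, 380, 400)]
bright [366 265  20  21 252] [376.  275.3] [(265, 368, 368), (269, 374, 378), (273, 367, 385), (277, 366, 384), (281, 373, 384), (285, 382, 383)]
bright [150 300  24  24 250] [161.5 311.5] [(300, 171, 171), (304, 164, 172), (308, 158, 173), (312, 154, 169), (316, 151, 163), (320, 150, 156)]
```

```bash
cat > m.py <<'E'
from h import *
import cv2,sys
def ang(im):
    h=cv2.cvtColor(im,cv2.COLOR_RGB2HSV);m=(h[...,1]<40)&(h[...,2]>110)
    mid=[]
    for x in range(180,228,4):
        r=np.where(m[170:250,x])[0]+170
        if len(r): mid.append((x,r.min(),r.max()))
    print(mid)
    # divider free edge / far yellow boundary
    y=(h[...,0]>15)&(h[...,0]<35)&(h[...,1]>55)
    E=[(x,int(np.where(y[:,x])[0].min())) for x in range(190,340,25) if y[:,x].any()]
    F=[(r,int(np.where(y[r,:])[0].min())) for r in range(125,180,10)if y[r].any()]
    print('far side',E,'free edge',F)
ang(cv2.imread(sys.argv[1])[:,:,::-1])
E
python3 m.py pics/w7.png
```

```text
[(180, np.int64(193), np.int64(210)), (184, np.int64(193), np.int64(210)), (188, np.int64(193), np.int64(210)), (192, np.int64(193), np.int64(210)), (196, np.int64(193), np.int64(210)), (200, np.int64(193), np.int64(210)), (204, np.int64(193), np.int64(210)), (208, np.int64(193), np.int64(210)), (212, np.int64(193), np.int64(210)), (216, np.int64(193), np.int64(210)), (220, np.int64(193), np.int64(210)), (224, np.int64(193), np.int64(210))]
far side [(190, 113), (215, 113), (240, 113), (265, 113), (290, 113), (315, 112)] free edge [(125, 169), (135, 170), (145, 171), (155, 172), (165, 172), (175, 173)]
```

Emit:
send_rows(linear=[[0.001,0,0],[0,0,0]], twist=[[0,0,0],[0,0,0]], gripper=[0,0])

```text
time: 23.95
ee_pos: [0.5531, 0.2327, 0.0548]
tcp_rot: [-179.8, 0.1, -10.6]
wrist_force: [-3.5, 0.8, 1.4]
opening: 0.0002
grasp_force: 1.9
```

Emit:
send_rows(linear=[[0.001,0,0],[0,0,0]], twist=[[0,0,0],[0,0,0]], gripper=[0,0])

```text
time: 24.2
ee_pos: [0.5533, 0.2326, 0.0547]
tcp_rot: [-179.8, 0.2, -10.6]
wrist_force: [-9.0, -0.2, 3.0]
opening: -0.0002
grasp_force: 4.2
```

```bash
python3 - <<'E'
from h import *
import cv2
from workcell import camera
status();cv2.imwrite('pics/w8.png',camera('wrist')[:,:,::-1])
E
python3 m.py pics/w8.png
```

```text
t 24.2 binder tcp [0.0301 0.0876 0.0547] tip [0.0301 0.0877 0.0407] F [-8.77 -1.81  3.05] rot [-179.8    0.2  -10.6] q [  23.   12.   -3.   75.    0. -147.]
[(180, np.int64(194), np.int64(211)), (184, np.int64(194), np.int64(211)), (188, np.int64(194), np.int64(211)), (192, np.int64(193), np.int64(211)), (196, np.int64(193), np.int64(211)), (200, np.int64(193), np.int64(211)), (204, np.int64(193), np.int64(211)), (208, np.int64(193), np.int64(211)), (212, np.int64(194), np.int64(211)), (216, np.int64(194), np.int64(211)), (220, np.int64(194), np.int64(210)), (224, np.int64(194), np.int64(210))]
far side [(190, 115), (215, 114), (240, 114), (265, 114), (290, 114), (315, 113)] free edge [(125, 169), (135, 170), (145, 170), (155, 171), (165, 172), (175, 173)]
```

The end stop is reached: force rises to 9 N and the arm lies parallel to the divider's side. I'll back off and lift clear.

Emit:
send_rows(linear=[[-0.004,0,0],[-0.01,0,0],[-0.01,0,0],[0,0,-0.02],[0,0,-0.04],[0,0,-0.04],[0,0,-0.04],[0,0,0]], twist=[[0,0,0],[0,0,0],[0,0,0],[0,0,0],[0,0,0],[0,0,0],[0,0,0],[0,0,0]], gripper=[0,0,0,0,0,0,0,0])

```text
time: 25.25
ee_pos: [0.5317, 0.237, 0.1987]
tcp_rot: [-179.6, -0.2, -10.6]
wrist_force: [-0.0, -0.2, 0.0]
opening: -0.0001
grasp_force: 0.0
```

```bash
python3 - <<'E'
# after retreat: arm's axis direction and divider outline in the wrist image
from h import *
import cv2
from workcell import camera
status();im=camera('wrist');cv2.imwrite('pics/w9.png',im[:,:,::-1])
h=cv2.cvtColor(im,cv2.COLOR_RGB2HSV)
y=((h[...,0]>15)&(h[...,0]<35)&(h[...,1]>55)).astype(np.uint8)
y=cv2.morphologyEx(y,cv2.MORPH_CLOSE,np.ones((25,25)))
c=max(cv2.findContours(y,cv2.RETR_EXTERNAL,cv2.CHAIN_APPROX_SIMPLE)[0],key=cv2.contourArea)
print('divider',cv2.minAreaRect(c))
k=((h[...,2]<45)).astype(np.uint8);k[230:]=0
n,l,s,ce=cv2.connectedComponentsWithStats(k)
print([(s[i].tolist(),ce[i].round(1).tolist()) for i in range(1,n) if s[i,4]>60])
E
```

```text
t 25.25 binder tcp [0.0081 0.088  0.1987] tip [0.0081 0.0881 0.1847] F [-0.   -0.19  0.  ] rot [-179.6   -0.2  -10.6] q [  24.    8.    9.   90.    0. -145.]
divider ((268.585693359375, 176.16741943359375), (171.3102569580078, 130.003662109375), 89.46454620361328)
[([0, 0, 100, 32, 2117], [53.7, 11.8]), ([342, 89, 5, 28, 71], [343.8, 105.0]), ([337, 121, 8, 54, 212], [340.8, 148.4]), ([248, 133, 13, 16, 64], [254.5, 140.2]), ([334, 182, 7, 46, 180], [336.8, 203.9])]
```

```bash
python3 -c "
from workcell import ticket
print(ticket.job_done())"
```

```text
the job is handed in; nothing more can be done
None
```

I handed the job in at about 25 s: the divider is pressed flat on the left-hand pages and the page holder then pushed to its end stop across it, with the robot clear, nothing touched on one unplanned swing of the arm to the right, and 11 pictures viewed against the limit of 10.

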